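# Bolt down the sample rack and show the first board label up

## Robot

A 6-joint arm with a two-finger parallel gripper is mounted at the origin on a cart in front of the work surface, level with it; the furniture and walls round the work are solid. World frame = base frame: x ahead of the robot, y to its left, z up, the work surface at z = 0. Lengths are in m, angles in rad, forces in N, time in s.
With the tool pointing down it reaches from about 0.375 to 0.9 m from the base axis. Payload 3.1 kg.
Tool frame: the origin (TCP) lies on the front face of the gripper's body, between the roots of the fingers; the fingertips stand 70 mm ahead of it and the grasp point (between the pads) lies 51 mm ahead of it; z points along the fingers, y is the line along which they close (so a half turn about z gives the same grasp; the last joint's range is limited). The gripper opens to 87 mm and grips with 3 to 60 N. Pads are 19 mm wide; open, the fingers measure 117 mm over their backs; the gripper's body (75 mm by 190 mm) begins 51 mm behind the grasp point.
Start: joints at [-1.522, 0.527, 1.433, -0, 1.181, -0.178], TCP at [0.141, -0.609, 0.292] pointing down, gripper open.
Joint ranges: [-3.08, 3.08], [-0.75, 2.2], [0.22, 2.44], [-1.43, 4.57], [0, 2.65], [-2.85, 2.85]. Speed limits (rad/s): [2.79, 2.79, 3.14, 3.14, 3.14, 3.14].

## Interface

Orientations are given as a unit quaternion [x, y, z, w].
In Python, from rig import robot, cams, ticket gives the robot as it stands. The module is installed in compiled form; this text tells all that it offers.
- The arm moves only by the shell command python3 -m crank 'ROWS' [FORCE]. ROWS is JSON, a list of rows, each a list of 7 numbers: the shift along the tool's x, y, z in cm, then the turn, a rotation vector about the tool's x, y, z in rad, then the closure, from 0 (fully open) to 1 (shut). A call has 1 to 5 rows; each row shifts and turns the commanded pose from where the row before left it, along the tool's axes as they then stand; what a row does not reach is not made up. A row lasts 1/8 s, in which the tool goes at most 62.5 mm and 10.7 degrees, less where a joint would pass 70% of its speed; a pose out of reach is approached as far as the arm can. A call is refused whole if a number of a shift passes 6.25 or a number of a turn 0.188, either way. A call with a gripper value outside its range is refused whole. The fingers move at their own pace and stop on an object; FORCE is the grip in N (left out, the last holds). Time passes only in rows, so rows that do not move let the fingers close. It gives the time, the measured TCP pose, the force, the opening and the grip force at its end, in the units of the state.
- robot.get_obs(): the state, without advancing time (a new reading comes with each control period).
- cams.camera(name): name is "scene" or "top" or "wrist"; returns the picture (400x640x3 uint8, red, green, blue); there is no depth.
- cams.camera_info(name): a dict with "intrinsics" (3x3 intrinsics, pixels), "pose" (4x4, takes a point from camera to world coordinates). Camera axes: x right, y down, z forward; pixel columns grow to the right and rows downward; lengths in m; the calibration is good to about 2 mm. A picture is of the moment at which its call begins: read the wrist's pose just before it. camera_info takes no time and is no camera call; for the wrist camera it gives the pose at the moment of the call.
- ticket.hand_in(): hands the job in; it is judged then, once.
The state is a dict: "time": time; "q": joint angles; "joint_velocities": joint speeds; "joint_torque": joint torques, N m; "position": TCP position; "tool_rot": TCP orientation; "ft_force": force on the tool from outside, world axes, zero at the start; "moment": the same for the moment, N m; "grip_width": finger opening in m; "grip_force": force on a finger pad.
Only numpy, scipy, OpenCV 4.12 (cv2) and the standard library are available. Lean on these libraries where they do the work, as an engineer would, in place of code of your own. Each camera call takes 0.05 s, during which the arm holds its last target. There are 200 camera calls.

## Task

Push the barrel bolt of the finish-sample rack fully home into its keeper, so that the rack cannot come up off its base, then draw out the sample board that stands in the slot next to the bolt. The notched corner tells you which end is the bare, labelled one and which face carries the label: hold the board by its varnished part, fingers off the bare end, and show it label up, sloping about 45 degrees or flatter and about 25 cm above the bench. Finish while still holding it there in the gripper, with the bolt still home and the rack and the other two boards left in their places.

Things in the scene. Friction and masses are not known exactly. Their poses are not given: they have to be found in the camera images.
- base: plywood base fixed to the bench, 176 x 300 x 12 mm, with wooden cleats round the rack. Origin on the bench surface below the middle of the rack; y points along the row of slots away from the bolt, x along the boards, z up. The bolt sits on it at negative y, its rod 34 mm above the bench along the line x = 0
- bolt (a joint): travel of the steel barrel bolt (10 mm rod) towards the keeper, along the base's +y: 0 fully drawn back, 0.035 m fully home in the keeper; starts nearly drawn back, slides with about 2.5 N of friction and stays where it is left
- bolt_knob (a point): centre of the bolt's upright steel knob, 17 mm thick and round, which reaches from 54 to 78 mm above the bench (this point is at 66 mm) and moves with the bolt; a steel strap at each end of its path rises to 45 mm above the bench, 52 mm ahead of and 17 mm behind the knob's axis when the bolt is drawn back
- rack: loose lift-out wooden rack, 0.5 kg, 140 x 160 mm, standing on the base between its cleats with 2 mm of play. Origin at the centre of its underside, 12 mm above the bench; axes as the base. Its 12 mm floor carries two slotted combs at x = -45 and +45 mm, their tops 46 mm above the bench, and the bolt's steel keeper, a strap on the bolt's line 47 mm high above the bench, 24 mm before slot 1
- slot_1 (a point): middle of the floor of the slot next to the bolt, 24 mm above the bench; the slots are 13 mm wide and 48 mm apart, and run along the rack's x
- slot_2 (a point): the same for the middle slot
- slot_3 (a point): the same for the slot farthest from the bolt
- sample_1: finish-sample board 120 x 60 x 9 mm, 65 g: dark varnished wood, the last 36 mm bare and pale with a 12 mm square notch in one corner and a paper label on one face. Origin at its centre; x to the bare end (24 to 60 mm), y to the notched long edge, z out of the label face. It stands loosely in a slot on its plain long edge, y up, top 84 mm above the bench; its slot and the way the label faces vary
- sample_1_end: the bare labelled end of sample_1, 36 mm of its length, fixed to it; origin and axes are those of the whole board. Seen from the label side with the notched edge at the top, the bare end is on the right and the notch is the top right corner; seen from the back, the notch is top left
- sample_2: another board of the same kind; size, axes and notch as sample_1
- sample_2_end: the bare labelled end of sample_2 (36 mm of its length, fixed to it); origin and axes are those of the whole board
- sample_3: another board of the same kind; size, axes and notch as sample_1
- sample_3_end: the bare labelled end of sample_3 (36 mm of its length, fixed to it); origin and axes are those of the whole board

How it is judged:
On the way, in this order (a step that is already met when the one before it is completed fails the run):
1. the bolt is fully home in its keeper (value of joint bolt above 0.031 m), for 0.2 s.
2. the board from the slot next to the bolt is lifted out in the gripper, the bolt still home (value of joint bolt above 0.031 m and ((height (world z) of sample_1 above 0.14 m and contact force between sample_1 and the fingers above 0.3 N and (distance between sample_2 and slot_2 below 0.045 m or distance between sample_2 and slot_3 below 0.045 m) and (distance between sample_3 and slot_2 below 0.045 m or distance between sample_3 and slot_3 below 0.045 m)) or (height (world z) of sample_2 above 0.14 m and contact force between sample_2 and the fingers above 0.3 N and (distance between sample_1 and slot_2 below 0.045 m or distance between sample_1 and slot_3 below 0.045 m) and (distance between sample_3 and slot_2 below 0.045 m or distance between sample_3 and slot_3 below 0.045 m)) or (height (world z) of sample_3 above 0.14 m and contact force between sample_3 and the fingers above 0.3 N and (distance between sample_1 and slot_2 below 0.045 m or distance between sample_1 and slot_3 below 0.045 m) and (distance between sample_2 and slot_2 below 0.045 m or distance between sample_2 and slot_3 below 0.045 m)))), for 0.2 s.
At the end, for the whole second after the job is handed in: Bolt within 4 mm of home. The board from the slot next to the bolt is held in the fingers, still, its centre over 200 mm above the bench, label face up (slope under 57 degrees), no finger on its bare end; the other two boards stand in the middle and far slots (value of joint bolt above 0.031 m and ((height (world z) of sample_1 above 0.2 m and angle between sample_1's own z axis and vertical below 1 rad and contact force between sample_1 and the fingers above 0.3 N and contact force between sample_1_end and the fingers below 0.3 N and contact force between sample_1 and rack below 0.1 N and linear speed of sample_1 below 0.04 m/s and (distance between sample_2 and slot_2 below 0.045 m or distance between sample_2 and slot_3 below 0.045 m) and (distance between sample_3 and slot_2 below 0.045 m or distance between sample_3 and slot_3 below 0.045 m)) or (height (world z) of sample_2 above 0.2 m and angle between sample_2's own z axis and vertical below 1 rad and contact force between sample_2 and the fingers above 0.3 N and contact force between sample_2_end and the fingers below 0.3 N and contact force between sample_2 and rack below 0.1 N and linear speed of sample_2 below 0.04 m/s and (distance between sample_1 and slot_2 below 0.045 m or distance between sample_1 and slot_3 below 0.045 m) and (distance between sample_3 and slot_2 below 0.045 m or distance between sample_3 and slot_3 below 0.045 m)) or (height (world z) of sample_3 above 0.2 m and angle between sample_3's own z axis and vertical below 1 rad and contact force between sample_3 and the fingers above 0.3 N and contact force between sample_3_end and the fingers below 0.3 N and contact force between sample_3 and rack below 0.1 N and linear speed of sample_3 below 0.04 m/s and (distance between sample_1 and slot_2 below 0.045 m or distance between sample_1 and slot_3 below 0.045 m) and (distance between sample_2 and slot_2 below 0.045 m or distance between sample_2 and slot_3 below 0.045 m)))); the arm keeps its last pose, push and grip.
It fails at once if the rack is shifted or lifted by more than 15 mm (distance of rack from where it was at the start of the episode above 0.015 m).
It fails at once if the rack tips by more than 12 degrees (angle between rack's own z axis and vertical above 0.21 rad).
It also fails if it takes over 48 s, if anything falls off the work surface, if the arm or the gripper's body presses on something with over 40 N, if the wrist force passes 120 N, or if a joint passes its speed limit or range.

## Working session

There is one attempt and no reset: what is moved stays moved. The work goes in short steps, Python scripts to look and compute and a shell command to move; the robot and the scene stay as the last step left them, time stands still between calls to the robot, and variables do not carry over. Pictures are saved under pics/ and viewed, at most 10 in all, crops included, and the job is handed in when it is done.

```bash
mkdir -p pics
cat > h.py <<'E'
import numpy as np, cv2
from scipy.spatial.transform import Rotation as R
from rig import robot,cams,ticket
def snap(n,f):
    inf=cams.camera_info(n); im=cams.camera(n)
    cv2.imwrite('pics/'+f+'.png',im[:,:,::-1]); np.savez('pics/'+f+'.npz',K=inf['intrinsics'],P=inf['pose']); return im,inf
def ray(f,u,v,z):
    d=np.load('pics/'+f+'.npz'); K,P=d['K'],d['P']
    r=P[:3,:3]@np.linalg.solve(K,[u,v,1.]); o=P[:3,3]; return o+r*(z-o[2])/r[2]
def proj(f,p):
    d=np.load('pics/'+f+'.npz'); K,P=d['K'],d['P']
    c=P[:3,:3].T@(np.array(p)-P[:3,3]); c=K@c; return c[:2]/c[2]
E
python3 - <<'E'
from h import *
for n in ['top','scene']:
    im,i=snap(n,n+'0'); print(n,i['intrinsics'].tolist(),i['pose'].round(3).tolist())
o=robot.get_obs(); print({k:np.round(v,3).tolist() for k,v in o.items()})
a=cv2.imread('pics/top0.png');
E
```

```text
top [[446.8962825476115, 0.0, 320.8872064556899], [0.0, 446.8962825476115, 194.62918372205178], [0.0, 0.0, 1.0]] [[0.129, -0.969, 0.21, 0.362], [-0.992, -0.126, 0.025, -0.264], [0.002, -0.211, -0.977, 0.895], [0.0, 0.0, 0.0, 1.0]]
scene [[409.58207144280675, 0.0, 318.03719204659455], [0.0, 409.58207144280675, 203.69939112489175], [0.0, 0.0, 1.0]] [[0.797, -0.228, 0.559, 0.048], [-0.604, -0.331, 0.725, -0.863], [0.019, -0.916, -0.401, 0.403], [0.0, 0.0, 0.0, 1.0]]
{'time': 0.1, 'q': [-1.522, 0.528, 1.434, 0.0, 1.181, -0.179], 'joint_velocities': [0.0, -0.003, -0.002, 0.001, -0.001, -0.0], 'joint_torque': [-0.0, -44.099, -17.715, 0.063, 0.053, -0.0], 'position': [0.141, -0.608, 0.291], 'tool_rot': [0.994, 0.114, 0.0, -0.001], 'ft_force': [-0.13, -0.063, -0.302], 'moment': [0.011, 0.036, 0.016], 'grip_force': 0.0, 'grip_width': 0.087}
```

View pics/top0.png

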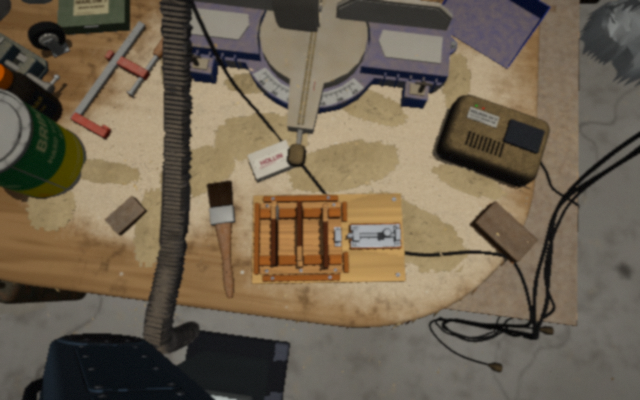

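View pics/scene0.png

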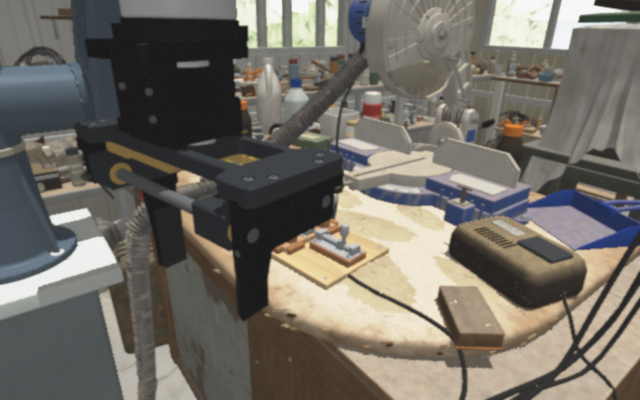

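Run:
```python
from h import *
a=cv2.imread('pics/top0.png')
c=cv2.resize(a[185:295,240:415],None,fx=4.5,fy=4.5,interpolation=cv2.INTER_CUBIC); cv2.imwrite('pics/c1.png',c); print(c.shape)
for uv in [(253,195),(405,195),(404,283),(252,283)]: print(uv,ray('top0',*uv,0.012).round(3))
```

```text
(495, 788, 3)
(253, 195) [ 0.533 -0.106  0.012]
(405, 195) [ 0.573 -0.41   0.012]
(404, 283) [ 0.399 -0.424  0.012]
(252, 283) [ 0.361 -0.132  0.012]
```

View pics/c1.png

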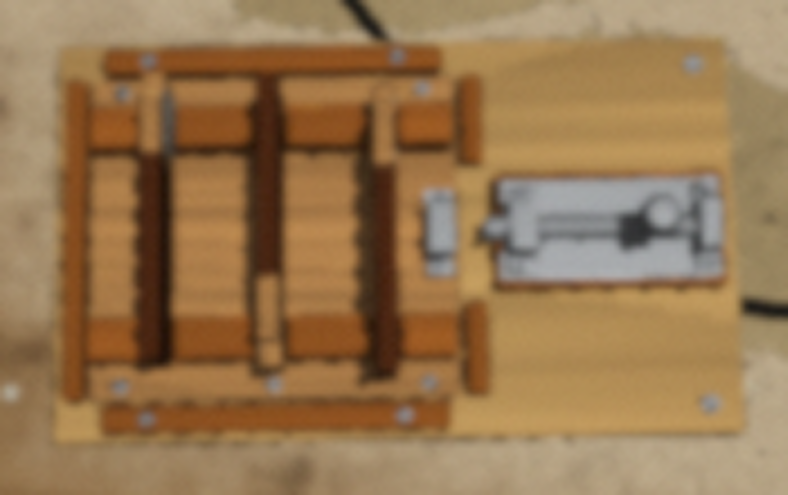

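```bash
cat > m.py <<'E'
from h import *
px=lambda x,y:(240+(x+.5)/4.5-.5,185+(y+.5)/4.5-.5)
c=[ray('top0',*px(*p),.012) for p in [(60,47),(726,40),(743,431),(56,440)]]
print(np.round(c,4).tolist())
ey=(c[0]-c[1]+c[3]-c[2]);ey/=np.linalg.norm(ey); ex2=(c[0]-c[3]+c[1]-c[2]); print('yaw y',np.arctan2(-ey[0],ey[1]),'yaw x',np.arctan2(ex2[1],ex2[0]))
print([np.linalg.norm(c[i]-c[(i+1)%4]).round(4) for i in range(4)])
kn=ray('top0',*px(662,212),.078); print('knob',kn)
for n,a,b in [('1',(386,88),(385,377)),('2',(268,78),(268,365)),('3',(152,78),(153,360))]:
    p,q=ray('top0',*px(*a),.084),ray('top0',*px(*b),.084); print(n,p.round(4),q.round(4),'mid',((p+q)/2).round(4),np.linalg.norm(p-q).round(3),'yaw',np.arctan2(*(p-q)[1::-1]))
E
python3 m.py
```

```text
[[0.5328, -0.1055, 0.012], [0.5747, -0.4017, 0.012], [0.4037, -0.4247, 0.012], [0.3617, -0.1316, 0.012]]
yaw y 0.14133799524279556 yaw x 0.14269875167024057
[np.float64(0.2991), np.float64(0.1726), np.float64(0.2961), np.float64(0.1731)]
knob [ 0.48384151 -0.3720388   0.078     ]
1 [ 0.5192 -0.2539  0.084 ] [ 0.403  -0.2683  0.084 ] mid [ 0.4611 -0.2611  0.084 ] 0.117 yaw 0.12376467557071057
2 [ 0.5171 -0.2053  0.084 ] [ 0.4016 -0.2215  0.084 ] mid [ 0.4594 -0.2134  0.084 ] 0.117 yaw 0.13954613593400364
3 [ 0.511 -0.158  0.084] [ 0.3977 -0.1757  0.084 ] mid [ 0.4543 -0.1669  0.084 ] 0.115 yaw 0.1551896621356547
```

```bash
python3 -m crank '[[0,0,0,0,0,0.088,0],[4.7,-2.3,0,0,0,0,0],[4.7,-2.3,0,0,0,0,0],[4.7,-2.3,0,0,0,0,0],[4.7,-2.3,0,0,0,0,0]]' 10; python3 -m crank '[[4.7,-2.3,0,0,0,0,0.3],[4.7,-2.3,0,0,0,0,0.3],[4.7,-2.3,0,0,0,0,0.3],[4.4,-2.6,0,0,0,0,0.3],[0,0,0,0,0,0,0.3]]'
```

```text
time: 0.72
position: [0.3156, -0.4903, 0.2918]
tool_rot: [0.998, 0.07, -0.0, -0.0]
ft_force: [0.7, -1.0, -0.6]
grip_width: 0.087
grip_force: 0.0
time: 1.35
position: [0.4867, -0.3687, 0.2917]
tool_rot: [0.997, 0.073, -0.0, -0.001]
ft_force: [0.2, -0.5, -0.4]
grip_width: 0.0612
grip_force: 0.0
```

```bash
cat >> h.py <<'E'
def delta(target,yaw):  # tool-down target: world TCP xyz and yaw of tool x
    o=robot.get_obs(); r=R.from_quat(o['tool_rot']); p=np.array(o['position'])
    t=R.from_matrix(np.array([[np.cos(yaw),np.sin(yaw),0],[np.sin(yaw),-np.cos(yaw),0],[0,0,-1]]).T if 0 else np.column_stack([[np.cos(yaw),np.sin(yaw),0],[np.sin(yaw),-np.cos(yaw),0],[0,0,-1]]))
    print('t',o['time'],'pos',p.round(4),'shift cm',(r.inv().apply(np.array(target)-p)*100).round(2),'turn',(r.inv()*t).as_rotvec().round(3),'F',np.round(o['ft_force'],1),'w',o['grip_width'],'gf',o['grip_force'],'q',np.round(o['q'],2))
E
python3 - <<'E'
from h import *
delta([.484,-.372,.128],.141); snap('wrist','w1')
print(proj('w1',[.484,-.372,.078]),proj('w1',[.4611,-.2611,.084]))
E
```

```text
t 1.35 pos [ 0.4867 -0.3687  0.2917] shift cm [-0.32  0.31 16.37] turn [-0.001 -0.     0.004] F [ 0.2 -0.5 -0.4] w 0.061239399816014076 gf 0.0 q [-0.83  0.51  1.47  0.    1.16  0.59]
[323.91845768 196.35875558] [205.98074551 204.44850445]
```

View pics/w1.png

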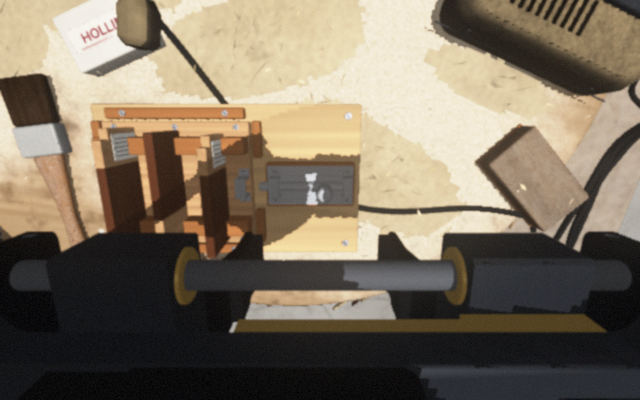

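```bash
python3 -m crank '[[-0.3,0.3,5,0,0,0,0.3],[0,0,5,0,0,0,0.3],[0,0,4,0,0,0,0.3],[0,0,2.4,0,0,0,0.3],[0,0,0,0,0,0,0.5]]'; python3 -m crank '[[0,0,0,0,0,0,0.9],[0,0,0,0,0,0,0.9],[0,0,0,0,0,0,0.9],[0,0,0,0,0,0,0.9]]' 10
```

```text
time: 2.02
position: [0.4798, -0.375, 0.126]
tool_rot: [0.998, 0.069, -0.002, -0.002]
ft_force: [0.4, -0.6, 0.4]
grip_width: 0.0565
grip_force: 0.0
time: 2.52
position: [0.4821, -0.3748, 0.1289]
tool_rot: [0.998, 0.07, 0.0, -0.0]
ft_force: [0.8, 2.8, 1.7]
grip_width: 0.0189
grip_force: 1.3
```

```bash
python3 -m crank '[[0,0,0,0,0,0,0.9],[0,-1,0,0,0,0,0.9],[0,-1,0,0,0,0,0.9],[0,-1,0,0,0,0,0.9],[0,0,0,0,0,0,0.9]]'; python3 -m crank '[[0,-0.4,0,0,0,0,0.9],[0,0,0,0,0,0,0.9]]'
```

```text
time: 3.15
position: [0.4776, -0.3437, 0.1287]
tool_rot: [0.998, 0.07, -0.0, -0.001]
ft_force: [-1.5, -0.7, 6.2]
grip_width: 0.0166
grip_force: 10.0
time: 3.4
position: [0.4773, -0.3418, 0.1288]
tool_rot: [0.998, 0.07, 0.0, 0.001]
ft_force: [-2.2, -5.2, 4.6]
grip_width: 0.0165
grip_force: 10.0
```

```bash
python3 -m crank '[[0,-0.2,0,0,0,0,0.9],[0,0,0,0,0,0,0.9]]';python3 -m crank '[[0,-0.2,0,0,0,0,0.9],[0,0,0,0,0,0,0.9],[0,0,0,0,0,0,0.9]]'
```

```text
time: 3.65
position: [0.4773, -0.3415, 0.1288]
tool_rot: [0.998, 0.07, 0.001, 0.003]
ft_force: [-3.2, -7.9, 3.1]
grip_width: 0.0164
grip_force: 10.0
time: 4.03
position: [0.4773, -0.3412, 0.1289]
tool_rot: [0.997, 0.071, 0.001, 0.004]
ft_force: [-4.4, -11.6, 0.8]
grip_width: 0.0165
grip_force: 10.0
```

```bash
python3 -m crank '[[0,0.4,0,0,0,0,0.5],[0,0.3,0,0,0,0,0.5],[0,0,0,0,0,0,0.5],[0,0,-5,0,0,0,0.5],[0,0,-5,0,0,0,0.5]]'; python3 -m crank '[[0,0,-4,0,0,0,0.5],[-2.8,0,0,0,0,0,0.5],[0,0,0,0,0,0,0.5]]'
python3 - <<'E'
from h import *
delta([.456,-.262,.121],.141); snap('wrist','w2')
print(proj('w2',[.4611,-.2611,.084]),proj('w2',[.4773,-.3412,.078]))
E
```

```text
time: 4.65
position: [0.4772, -0.343, 0.2281]
tool_rot: [0.998, 0.07, -0.001, -0.002]
ft_force: [0.7, -1.0, 0.1]
grip_width: 0.043
grip_force: 0.0
time: 5.03
position: [0.4487, -0.3472, 0.2684]
tool_rot: [0.998, 0.069, -0.0, -0.001]
ft_force: [-0.3, 0.2, 0.5]
grip_width: 0.0438
grip_force: 0.0
t 5.025 pos [ 0.4487 -0.3472  0.2684] shift cm [ 1.91 -8.31 14.75] turn [-0.002  0.001 -0.002] F [-0.3  0.2  0.5] w 0.04376407472934259 gf 0.0 q [-0.86  0.48  1.6   0.    1.06  0.58]
[224.19940334 173.17259036] [318.87949769 166.48720926]
```

View pics/w2.png

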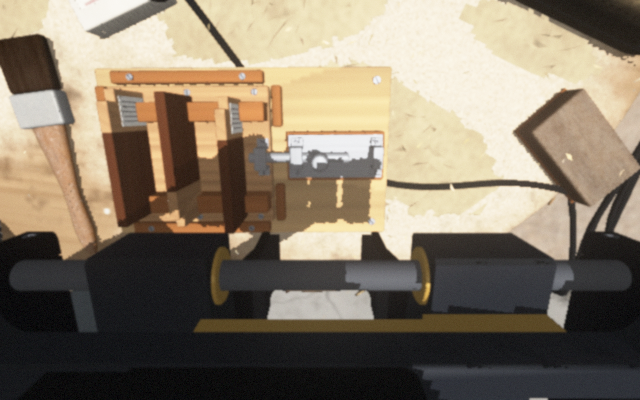

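```bash
python3 -m crank '[[0.9,-4.2,2,0,0,0,0.5],[1,-4.2,2,0,0,0,0.5],[0,0,4,0,0,0,0.5],[0,0,3.7,0,0,0,0.5],[0,0,3,0,0,0,0.5]]'; python3 -m crank '[[0,0,0,0,0,0,0.5],[0,0,0,0,0,0,0.9],[0,0,0,0,0,0,0.95],[0,0,0,0,0,0,0.95]]' 20;  python3 -m crank '[[0,0,0,0,0,0,0.95],[0,0,0,0,0,0,0.95],[0,0,0,0,0,0,0.95]]' 20
```

```text
time: 5.7
position: [0.4574, -0.2614, 0.119]
tool_rot: [0.998, 0.07, -0.0, -0.001]
ft_force: [0.4, 0.5, 0.1]
grip_width: 0.0436
grip_force: 0.0
time: 6.2
position: [0.4572, -0.2625, 0.1217]
tool_rot: [0.998, 0.07, 0.0, 0.0]
ft_force: [1.6, 0.1, -0.0]
grip_width: 0.0212
grip_force: 0.0
time: 6.58
position: [0.457, -0.2625, 0.1216]
tool_rot: [0.998, 0.07, 0.0, 0.0]
ft_force: [-0.9, 0.4, 1.9]
grip_width: 0.0087
grip_force: 20.0
```

```bash
python3 -m crank '[[0,0,-0.5,0,0,0,0.95],[0,0,-1,0,0,0,0.95],[0,0,-2,0,0,0,0.95],[0,0,-3,0,0,0,0.95],[0,0,-3,0,0,0,0.95]]'; python3 -m crank '[[0,0,-3,0,0,0,0.95],[0,0,-3,0,0,0,0.95],[0,0,-3,0,0,0,0.95],[0,0,-1.5,0,0,0,0.95],[0,0,0,0,0,0,0.95]]'
python3 - <<'E'
from h import *
delta([.45,-.26,.32],.141); snap('wrist','w3')
E
```

```text
time: 7.2
position: [0.4569, -0.2623, 0.2175]
tool_rot: [0.998, 0.07, -0.0, -0.0]
ft_force: [-0.2, 0.1, -0.4]
grip_width: 0.0089
grip_force: 20.0
time: 7.82
position: [0.4572, -0.2626, 0.3222]
tool_rot: [0.998, 0.07, 0.001, 0.001]
ft_force: [-0.6, -0.6, -0.9]
grip_width: 0.0088
grip_force: 20.0
t 7.825 pos [ 0.4572 -0.2626  0.3222] shift cm [-0.67 -0.36  0.22] turn [ 0.002 -0.002 -0.001] F [-0.6 -0.6 -0.9] w 0.008771006647782178 gf 19.99998579500243 q [-0.73  0.36  1.64 -0.    1.14  0.7 ]
```

View pics/w3.png

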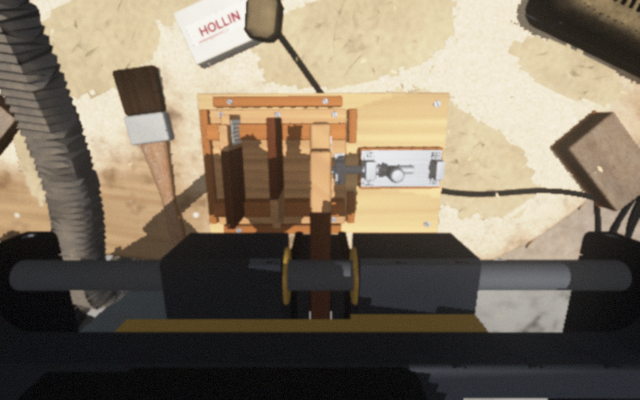

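```bash
python3 -m crank '[[0,0,0,0,0,-0.17,0.95],[0,0,0,0,0,-0.17,0.95],[0,0,0,0,0,-0.17,0.95],[0,0,0,0,0,-0.17,0.95],[0,0,0,0,0,0,0.95]]'; python3 -m crank '[[0,3,0,-0.17,0,0,0.95],[0,3,0.6,-0.17,0,0,0.95],[0,2.5,1.2,-0.17,0,0,0.95],[0,0,0,0,0,0,0.95]]'
python3 - <<'E'
from h import *
delta([.55,-.40,.3],.84)
E
```

```text
time: 8.5
position: [0.4564, -0.262, 0.3197]
tool_rot: [0.918, 0.398, -0.001, -0.002]
ft_force: [1.0, -0.1, -0.0]
grip_width: 0.0092
grip_force: 20.0
time: 9.0
position: [0.5202, -0.3216, 0.3151]
tool_rot: [0.889, 0.385, 0.099, 0.228]
ft_force: [0.0, 0.7, -0.4]
grip_width: 0.009
grip_force: 20.0
t 9.0 pos [ 0.5202 -0.3216  0.3151] shift cm [-3.69  5.88  4.96] turn [ 0.503  0.005 -0.022] F [ 0.   0.7 -0.4] w 0.009011661829706594 gf 20.00009607989341 q [-0.73  0.37  1.75 -0.02  0.52  0.03]
```

```bash
python3 -m crank '[[0,2.5,1.4,-0.13,0,0,0.95],[0,2.4,1.7,-0.13,0,0,0.95],[0,2.2,2,-0.13,0,0,0.95],[0,0,0,0,0,0,0.95],[0,0,0,0,0,0,0.95]]'
python3 - <<'E'
from h import *
delta([.55,-.40,.3],.84)
r=R.from_quat(robot.get_obs()['tool_rot']).as_matrix(); p=robot.get_obs()['position']
print('label dir',r[:,1],'slope',np.degrees(np.arccos(r[2,1])),'board z',(p+.068*r[:,2])[2])
snap('scene','s2')
E
```

```text
time: 9.62
position: [0.5838, -0.3842, 0.3195]
tool_rot: [0.827, 0.36, 0.174, 0.396]
ft_force: [-0.6, -0.1, -1.0]
grip_width: 0.0091
grip_force: 20.0
t 9.625 pos [ 0.5838 -0.3842  0.3195] shift cm [-3.46 -2.39  0.12] turn [ 0.894  0.005 -0.018] F [-0.6 -0.1 -1. ] w 0.00907965162219659 gf 19.999860904645175 q [-0.74  0.47  1.76 -0.29  0.02  0.3 ]
label dir [ 0.45720871 -0.4280379   0.77957922] slope 38.777935090493386 board z 0.2768681928670216
```

View pics/s2.png

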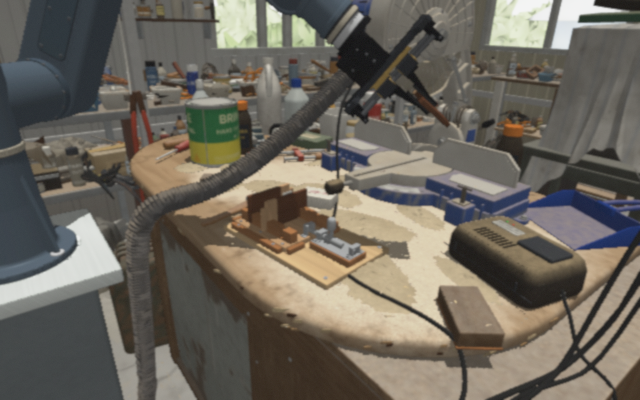

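```bash
python3 -m crank '[[0,0,0,0.03,0,0,0.95],[0,0,0,0.03,0,0,0.95],[0,0,0,0,0,0,0.95],[0,0,0,0,0,0,0.95],[0,0,0,0,0,0,0.95]]'
python3 - <<'E'
from h import *
snap('top','t2'); snap('wrist','w4')
o=robot.get_obs(); r=R.from_quat(o['tool_rot']).as_matrix()
print(np.round(o['q'],3),np.round(o['joint_velocities'],4),'slope',np.degrees(np.arccos(r[2,1])),'z',(o['position']+.068*r[:,2])[2],o['grip_force'])
a=cv2.imread('pics/t2.png'); b=cv2.imread('pics/w4.png')
cv2.imwrite('pics/v.png',cv2.resize(np.vstack([a[150:350,150:470],b[40:360:,:][::2,::2]]),None,fx=1.6,fy=1.6))
E
```

```text
time: 10.3
position: [0.5842, -0.3842, 0.32]
tool_rot: [0.837, 0.365, 0.164, 0.372]
ft_force: [0.2, 0.0, -1.1]
grip_width: 0.009
grip_force: 20.0
[-0.74   0.467  1.729 -0.025  0.108  0.031] [ 0.0007  0.0012 -0.0025  0.     -0.0027  0.0003] slope 42.00864648556827 z 0.2743714539809027 20.000038971193135
```

View pics/v.png

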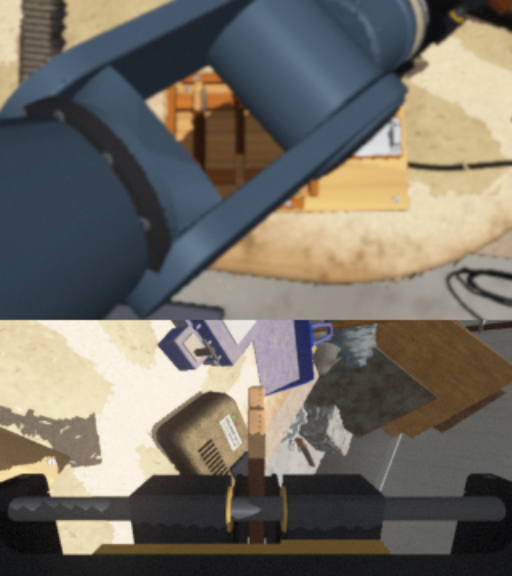

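The other two boards are standing in their slots, the board is held steady at a 42° slope about 27 cm up, and the pale end is clear of the fingers.

```bash
python3 -c "
from rig import ticket
print(ticket.hand_in())"
```

```text
the job is handed in; nothing more can be done
None
```

I pushed the bolt home to a hard stop and drew out the board next to it. I handed the job in with the board held by its varnished part, label up, sloping 42° and about 27 cm above the bench; the rack and the other two boards looked to be in place. The hand-in gave no verdict.

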